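# Bring a slide box under the inspection camera and set the aperture ring

### The job

Lay the green slide box flat in the grey sliding tray, then slide the tray along its rail fully home against the stop under the tilted camera lens. Only after that, turn the lens's slim black knurled ring until its white pointer lines up with the red marks on the fixed silver rings on either side, without touching those fixed rings or the rest of the lens and camera; leave the bottle, beaker and pen alone.

Things in the scene. Friction and masses are not known exactly. Their poses are not given: they have to be found in the camera images.
- slide_box: Green closed box of microscope slides, 56 x 81 x 28 mm (x, y, z), loose, 0.13 kg. Origin at the centre of its underside, z up, y along its 81 mm length. It starts flat on the worktop, left of the rail's end. Grasp it across the 56 mm width. The tray takes it with its length along the tray's y, either way round.
- imaging_stand: Fixed stand: rail, base plate, column, lens and camera. Origin on the worktop under the tray's home place; x points from the tray to the column (away from the robot), y along the rail towards its home stop (to the robot's left). Rail y = -236 to 94 mm, 16 mm high; the camera's top is about 200 mm above the worktop.
- carriage (a joint): Slide of the grey tray, m. 0 = fully home against the stop under the lens; grows along the stand's -y (to the robot's right) as the tray stands away from home (it starts at 0.11 to 0.16, travel ends at 0.17). Takes 1 to 3 N and stays where it is left.
- tray_floor (a point): Centre of the grey tray's inner floor, 21 mm above the worktop; axes as the stand's. The tray is 82 x 110 mm outside (x, y), 74 x 102 mm inside; its walls rise 8 mm above this floor.
- tray_post (a point): Point on the axis of the orange upright grip post at the tray's +y end, 10 mm below the post's top. The post is 16 mm in diameter, stands from 23 to 67 mm above the worktop, and is 70 mm along +y from the tray's centre; moves with the tray. Pinch it from above or push it.
- ring_centre (a point): Centre of the black knurled ring (56 mm diameter, 14 mm wide, z = -7 to 7 mm), fixed, 130 mm above the worktop. z = lens axis, up and back to the camera, 25 degrees above level, along the stand's x in plan; -x = upper side of the lens, 25 degrees from vertical, towards the robot; y = the stand's y. Pinch the ring across its diameter, tool coming along +x, TCP here; turn the tool about z.
- aperture (a joint): Angle of the ring, rad, positive about z of ring_centre: growing, the pointer goes over the upper side from left to right (clockwise as seen from the robot). 0 = pointer on the upper side (-x of ring_centre); in line with the red marks = 0.35. Starts at -0.6 to -0.3; stops at -0.9 and 0.9. Resists with about 0.1 N m, stays where it is left.
- pointer (a point): The white pointer tab on the ring, 6 mm wide, 14 mm long along the axis, standing 4 mm proud of the ring; this point is 1 mm inside its outer end, 31 mm from the lens axis.
- red_mark (a point): Fixed point 31 mm from the lens axis in the plane of the ring where the pointer must come: in line with the two red marks, each 6 mm wide, on the silver rings before and behind the black ring.
- lens_barrel: Fixed lens and blue camera, not to be touched; origin and axes as ring_centre. Silver rings beside the black ring: 44 mm diameter (the black ring stands 6 mm proud). Front ring z = -34 to -8 mm, 48 mm black rim to -40 mm; rear ring 8 to 26 mm, dark clamp 58 mm in diameter to 44 mm, blue camera 58 x 58 mm to 98 mm.
- reagent_bottle: Loose brown bottle with a red cap, 52 mm in diameter, 110 mm high, origin under its centre; a bystander.
- beaker: Loose clear beaker, 64 x 68 mm, 86 mm high, origin under its centre; a bystander.
- lab_pen: Loose white and blue pen, 10 x 138 x 12 mm, origin under its centre; a bystander.

How it is judged:
By the outcome, as a careful person would: the job done as asked, in the order asked, and still so for the second after the job is handed in, with the robot touching nothing.
It also fails if it takes over 64 s, if anything falls off the work surface, if the arm or the gripper's body presses on something with over 40 N, if the wrist force passes 120 N, or if a joint passes its speed limit or range.

### The arm

A 7-joint arm with a two-finger parallel gripper is mounted at the origin on a cart in front of the work surface, level with it; the furniture and walls round the work are solid. World frame = base frame: x ahead of the robot, y to its left, z up, the work surface at z = 0. Lengths are in m, angles in rad, forces in N, time in s.
With the tool pointing down it reaches from about 0.425 to 0.975 m from the base axis. Payload 16.7 kg.
Tool frame: the origin (TCP) lies between the finger pads, 19 mm behind the fingertips; this is the grasp point; z points along the fingers, y is the line along which they close (so a half turn about z gives the same grasp; the last joint's range is limited). The gripper opens to 85 mm and grips with 20 to 120 N. Pads are 22 mm wide; open, the fingers measure 114 mm over their backs; the gripper's body (76 mm by 85 mm) begins 54 mm behind the grasp point. The pads swing forward as they close: fully open they stand 13 mm farther back than shut.
Start: joints at [1.087, 0.426, 0.074, 1.606, -0.034, 1.111, -0.067], TCP at [0.222, -0.637, 0.25] pointing down, gripper open.
Joint ranges: [-2.85, 2.85], [-0.5, 2.14], [-1.23, 1.37], [0.21, 2.46], [-1.02, 4.16], [0.16, 2.05], [-2.73, 2.73]. Speed limits (rad/s): [1.89, 1.89, 2.39, 2.39, 3.01, 3.01, 3.01].

### API

Orientations are given as a unit quaternion [w, x, y, z].
In Python, from cell import manip gives the robot as it stands. The module is installed in compiled form; this text tells all that it offers. Calls block until the motion is done:
- manip.movep(position, orientation): joint-space move of the TCP to a pose.
- manip.move_l(position, frame=None, max_speed=0.15, until_force=None): straight line of the TCP; frame=None keeps the orientation; max_speed is the mean speed in m/s. With until_force (N) it stops when the force on the tool has changed by that much, and returns True; else False.
- manip.goto_joints(angles): joint-space move.
- manip.ungrasp() and manip.gripper_close(grasp_force=None): open the fingers fully, or close them until they stop; grasp_force is the grip in N (None keeps the last).
- manip.dwell(seconds).
- manip.inverse_kinematics(position, orientation): joint angles nearest the present ones, or None.
- manip.get_state(): the state.
- manip.get_image(name): name is "side" or "top" or "wrist"; returns a dict with "pixels" (420x560x3 uint8, blue, green, red), "vfov" (degrees; the focal length in pixels is half the picture's height over the tangent of half this angle, whatever the lens; pixels are square), "cx", "cy" (the principal point, pixels), "k1" (the pictures are not rectified: a ray, as slopes to the right and down, at radius r is drawn at 1 + k1 r^2 times it, then the intrinsics apply), "pose" (4x4, takes a point from camera to world coordinates). Camera axes: x right, y up, looking along -z (the intrinsics and any distortion apply to the point x, -y, -z); pixel columns grow to the right and rows downward; lengths in m; the calibration is good to about 2 mm. A picture is of the moment at which its call begins. There is no depth.
A pose or a line that the arm cannot do raises manip.MotionError and nothing moves.
- manip.close_job(): hands the job in; it is judged then, once.
The state is a dict: "clock": time; "joint_positions": joint angles; "qvel": joint speeds; "effort": joint torques, N m; "tcp_pos": TCP position; "tool_rot": TCP orientation; "ft_force": force on the tool from outside, world axes, zero at the start; "moment": the same for the moment, N m; "opening": opening from 0.0 (shut) to 1.0 (fully open); "finger_force": force on a finger pad.
Only numpy, scipy, OpenCV 4.12 (cv2) and the standard library are available. Lean on these libraries where they do the work, as an engineer would, in place of code of your own. Each camera call takes 0.05 s, during which the arm holds its last target. There are 200 camera calls.

## Working session

There is one attempt and no reset: what is moved stays moved. The work goes in short steps, each a Python script; the robot and the scene stay as the last script left them, time stands still between calls to the robot, and variables do not carry over. Pictures are saved under pics/ and viewed, at most 10 in all, crops included, and the job is handed in when it is done.

```bash
mkdir -p pics
cat > h.py <<'E'
import numpy as np, cv2
from cell import manip
from scipy.spatial.transform import Rotation as R
def K(im):
    h,w=im["pixels"].shape[:2]; f=h/2/np.tan(np.radians(im["vfov"])/2)
    return f
def ray(im,u,v):
    f=K(im); k=im["k1"]
    M=np.array([[f,0,im["cx"]],[0,f,im["cy"]],[0,0,1.]])
    d=np.array([(u-im["cx"])/f,(v-im["cy"])/f]); p=d.copy()
    for _ in range(30): p=d/(1+k*(p@p))
    P=np.array(im["pose"]); return P[:3,3],P[:3,:3]@np.array([p[0],-p[1],-1.])
def at_z(im,u,v,z):
    o,d=ray(im,u,v); return o+d*(z-o[2])/d[2]
def proj(im,X):
    P=np.array(im["pose"]); c=P[:3,:3].T@(np.array(X)-P[:3,3]); p=np.array([c[0],-c[1]])/-c[2]
    p=p*(1+im["k1"]*(p@p)); return p*K(im)+[im["cx"],im["cy"]]
def quat(Rm):
    q=R.from_matrix(Rm).as_quat(); return [q[3],q[0],q[1],q[2]]
def down(yaw): # tool z down, tool y at angle yaw in world
    y=np.array([np.cos(yaw),np.sin(yaw),0]); z=np.array([0,0,-1.]); return quat(np.column_stack([np.cross(y,z),y,z]))
E
python3 - <<'E'
from h import *
import pickle
ims={}
for n in ["side","top","wrist"]:
    im=manip.get_image(n); ims[n]=im
    print(n,im["vfov"],im["cx"],im["cy"],im["k1"],np.round(im["pose"],3).tolist())
    cv2.imwrite(f"pics/{n}0.png",im["pixels"])
pickle.dump(ims,open("ims0.pkl","wb"))
a=cv2.resize(ims["top"]["pixels"],(800,600),interpolation=cv2.INTER_CUBIC); cv2.imwrite("pics/top0b.png",a)
a=cv2.resize(ims["side"]["pixels"],(800,600),interpolation=cv2.INTER_CUBIC); cv2.imwrite("pics/side0b.png",a)
s=manip.get_state(); print(s)
E
```

```text
side 50.93989949826505 274.85108908443135 202.3158855280215 -0.147125801246176 [[-0.995, 0.037, -0.091, 0.386], [-0.098, -0.391, 0.915, 1.024], [-0.002, 0.92, 0.393, 0.609], [0.0, 0.0, 0.0, 1.0]]
top 45.241053822213196 280.55601840556307 209.5244206876637 -0.1624632381581049 [[0.003, 0.983, -0.182, 0.293], [-1.0, 0.002, -0.006, -0.139], [-0.005, 0.182, 0.983, 1.303], [0.0, 0.0, 0.0, 1.0]]
wrist 64.48539071179138 277.4416277451825 205.15066015905086 -0.06728292237542585 [[0.329, 0.893, 0.307, 0.3], [-0.944, 0.312, 0.105, -0.611], [-0.002, -0.325, 0.946, 0.373], [0.0, 0.0, 0.0, 1.0]]
{'clock': 0.15, 'joint_positions': array([ 1.08652308,  0.42657081,  0.07386518,  1.60643691, -0.03411356,
        1.11081302, -0.06710388]), 'qvel': array([ 7.41399762e-05, -3.11430043e-04,  6.53425052e-04, -3.30128024e-03,
       -1.09379752e-03,  2.51524758e-03, -5.11298140e-04]), 'effort': array([ 3.41331244e-03, -9.50323606e+01,  3.76375973e+00, -4.63759732e+01,
        1.95010129e-02,  7.73386069e-03, -1.13785093e-04]), 'tcp_pos': array([ 0.22165825, -0.63725956,  0.24949361]), 'tool_rot': array([-4.72680480e-04,  9.86027536e-01,  1.66581703e-01, -1.06144127e-04]), 'ft_force': array([-0.32088207, -0.17006236,  0.72267435]), 'moment': array([-0.01243426, -0.01862172,  0.0480452 ]), 'finger_force': 0.0, 'opening': 0.9962632269754063}
```

View pics/top0b.png

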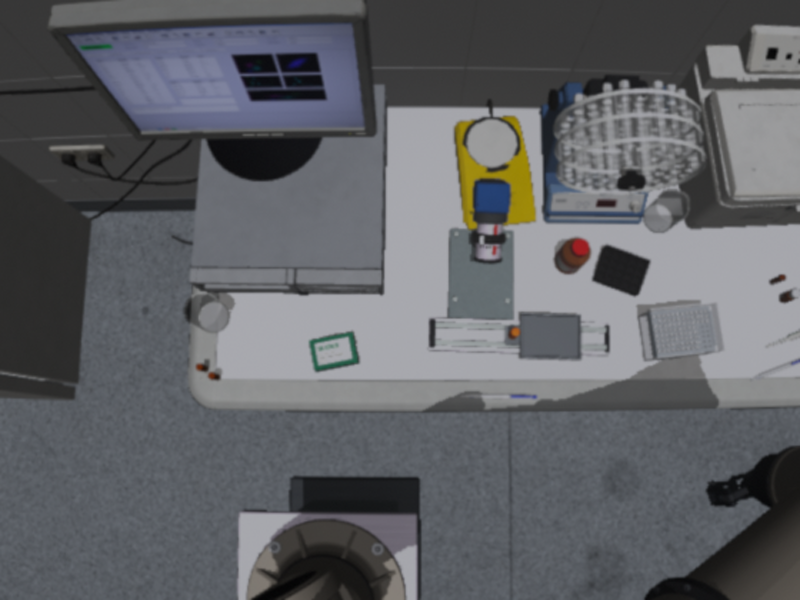

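View pics/side0b.png

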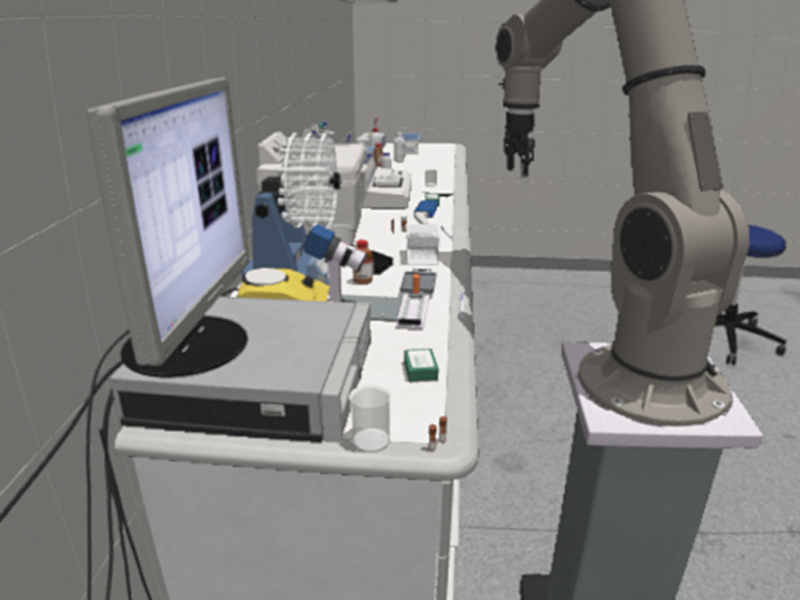

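The top view shows the green box at about (333,351), the rail from (430,333) to (608,338), the tray centre at (550,336), the post at (515,333) and the lens at (488,238), all in the 800-pixel picture. The side view confirms these and shows the pen at the bench edge and the bottle behind the lens. I'll enlarge the working area.

Run:
```python
from h import *
import pickle
im=pickle.load(open("ims0.pkl","rb"))["top"]["pixels"]
cv2.imwrite("pics/topcrop.png",cv2.resize(im[120:270,210:434],None,fx=3.5,fy=3.5,interpolation=cv2.INTER_CUBIC))
```

```text
(no output)
```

View pics/topcrop.png

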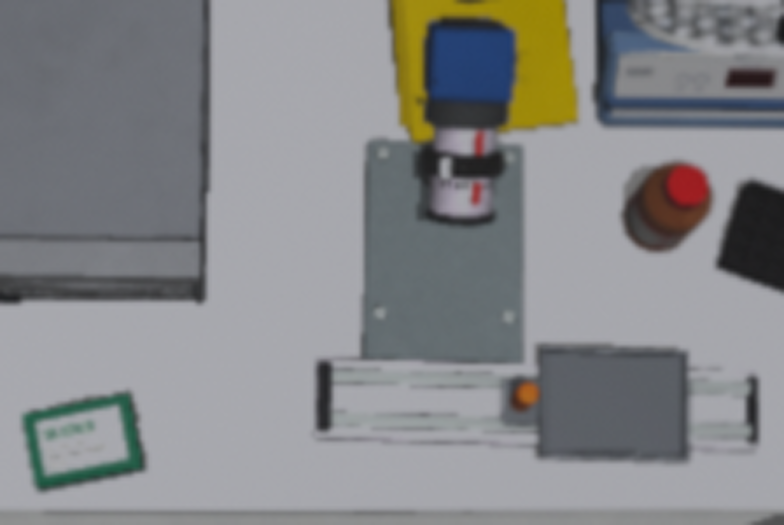

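The crop shows the box top corners at (24,412), (130,393), (144,468) and (40,489), and the tray rim corners at (537,346), (688,350), (687,461) and (537,457). The post top is at (526,394). The white pointer is at about (445,165), left of the red marks at (478,165).

Run:
```python
from h import *
import pickle
im=pickle.load(open("ims0.pkl","rb"))["top"]
g=lambda u,v,z: at_z(im,210+(u+.5)/3.5-.5,120+(v+.5)/3.5-.5,z)
def show(n,pts,z):
    P=np.array([g(u,v,z) for u,v in pts])[:,:2]; print(n,P.round(4).tolist(),"mean",P.mean(0).round(4), "edges",np.linalg.norm(P-np.roll(P,-1,0),axis=1).round(4),"ang",[round(np.degrees(np.arctan2(*(np.roll(P,-1,0)-P)[i][::-1])),1) for i in range(len(P))])
show("box",[(24,412),(130,393),(144,468),(40,489)],.028)
show("tray",[(537,346),(688,350),(687,461),(537,457)],.029)
show("post",[(526,394)],.067)
show("rail",[(317,360),(757,376),(757,443),(317,432)],.016)
show("plate",[(367,141),(522,145),(523,361),(362,357)],.006)
show("ringtop",[(422,163),(503,163)],.13)
show("bottle",[(688,184)],.11)
```

```text
box [[0.4561, 0.0316], [0.4704, -0.0458], [0.4156, -0.0567], [0.3999, 0.0186]] mean [ 0.4355 -0.0131] edges [0.0787 0.0559 0.077  0.0577] ang [np.float64(-79.5), np.float64(-168.7), np.float64(101.8), np.float64(13.0)]
tray [[0.5057, -0.3441], [0.5028, -0.4566], [0.4207, -0.4528], [0.4239, -0.3421]] mean [ 0.4633 -0.3989] edges [0.1126 0.0823 0.1107 0.0818] ang [np.float64(-91.5), np.float64(177.3), np.float64(88.3), np.float64(-1.4)]
post [[0.4648, -0.3293]] mean [ 0.4648 -0.3293] edges [0.] ang [np.float64(0.0)]
rail [[0.4971, -0.1827], [0.4853, -0.5117], [0.4351, -0.5095], [0.4436, -0.1825]] mean [ 0.4653 -0.3466] edges [0.3292 0.0503 0.3271 0.0535] ang [np.float64(-92.0), np.float64(177.5), np.float64(88.5), np.float64(-0.2)]
plate [[0.6678, -0.2219], [0.6653, -0.3407], [0.4982, -0.337], [0.501, -0.2166]] mean [ 0.583 -0.279] edges [0.1188 0.1671 0.1204 0.1669] ang [np.float64(-91.2), np.float64(178.7), np.float64(88.7), np.float64(-1.8)]
ringtop [[0.6164, -0.2518], [0.6167, -0.3078]] mean [ 0.6166 -0.2798] edges [0.0561 0.0561] ang [np.float64(-89.7), np.float64(90.3)]
bottle [[0.6079, -0.4417]] mean [ 0.6079 -0.4417] edges [0.] ang [np.float64(0.0)]
```

Run:
```python
from h import *
import pickle
q=down(np.radians(11.4))
s=manip.get_state()
manip.movep([0.4355,-0.0131,0.16],q)
s=manip.get_state(); print(s["clock"],s["tcp_pos"],s["joint_positions"].round(2))
im=manip.get_image("wrist"); pickle.dump(im,open("w1.pkl","wb"))
a=im["pixels"].copy()
c,sn=np.cos(np.radians(11.4)),np.sin(np.radians(11.4))
for i,j in [(-1,-1),(1,-1),(1,1),(-1,1)]:
    x,y=i*.028,j*.0405; p=proj(im,[.4355+c*x-sn*y,-.0131+sn*x+c*y,.028]); cv2.circle(a,tuple(int(t) for t in p.round()),3,(0,0,255),1)
cv2.imwrite("pics/w1.png",cv2.resize(a,(800,600)))
```

```text
2.5167 [ 0.43576307 -0.01384052  0.16001372] [ 0.48  0.21 -0.65  2.18  0.17  0.81 -0.08]
```

View pics/w1.png

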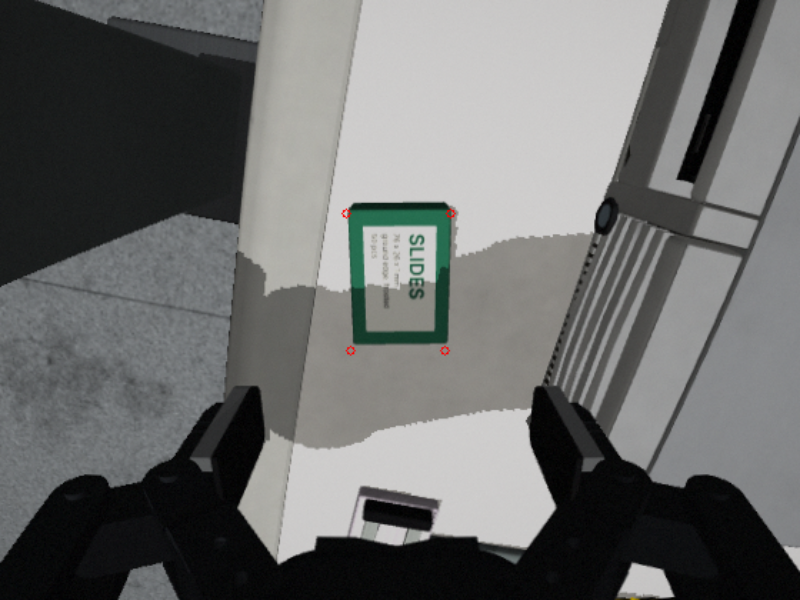

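The box sits between the open fingers and matches my prediction to about 2 mm, with its top corners at (349,210), (449,210), (448,344) and (354,344). I'll grasp it now.

Run:
```python
from h import *
manip.move_l([0.4352,-0.0112,0.029],max_speed=.12)
manip.gripper_close(40)
s=manip.get_state(); print(s["clock"],s["tcp_pos"],s["opening"],s["finger_force"],s["ft_force"])
manip.move_l([0.4352,-0.0112,0.12],max_speed=.2)
s=manip.get_state(); print(s["clock"],s["tcp_pos"],s["opening"],s["finger_force"],s["ft_force"])
# over tray
yaw=np.radians(-1.5)
manip.movep([0.4633,-0.3989,0.13],down(yaw))
s=manip.get_state(); print(s["clock"],s["tcp_pos"],s["joint_positions"].round(2))
im=manip.get_image("wrist"); cv2.imwrite("pics/w2.png",cv2.resize(im["pixels"],(800,600)))
import pickle; pickle.dump(im,open("w2.pkl","wb"))
```

```text
4.2167 [ 0.43558934 -0.01130208  0.02961427] 0.6470228719840565 40.09247839450836 [-2.15824901 -0.62482111 12.03487635]
4.825 [ 0.43489608 -0.01161581  0.11946211] 0.6421612776068845 43.01233649253845 [-0.50620746  0.38188233 -2.26437986]
6.275 [ 0.46415821 -0.39703632  0.1299235 ] [ 0.92  0.48 -0.41  1.84  0.24  0.87  0.37]
```

View pics/w2.png

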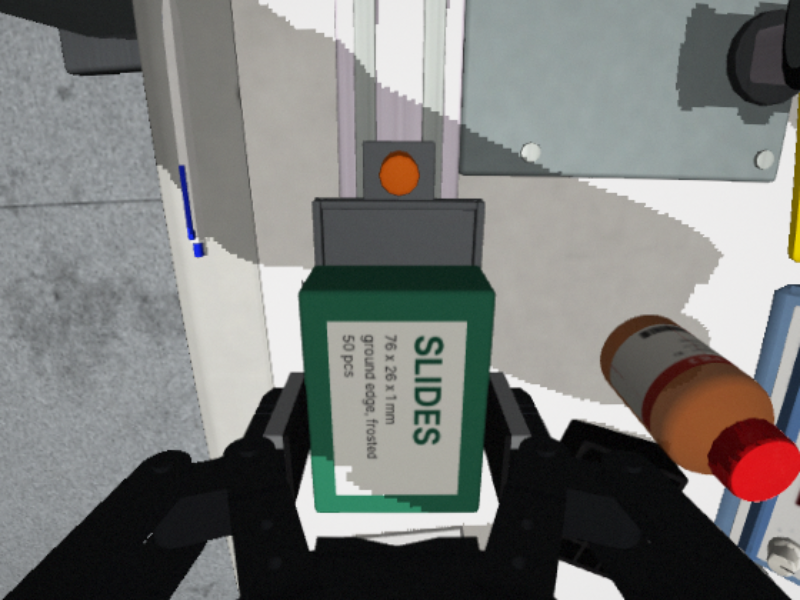

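The box is held level over the tray, with its top corners at (300,291), (494,291), (480,512) and (316,512). The tray's far rim runs from (313,200) to (484,200), and the post is at (399,173).

Run:
```python
from h import *
import pickle
im=pickle.load(open("w2.pkl","rb"))
s=manip.get_state(); print(s["tcp_pos"], s["opening"])
f=lambda u,v,z: at_z(im,(u+.5)*.7-.5,(v+.5)*.7-.5,z)[:2].round(4)
b=[f(u,v,s["tcp_pos"][2]-.0016) for u,v in [(300,291),(494,291),(480,512),(316,512)]]
print("box",b,np.mean(b,0))
print("rim",f(313,199,.029),f(484,199,.029),"post",f(399,172,.067))
```

```text
[ 0.46422772 -0.39703679  0.13003811] 0.6454519849225903
box [array([ 0.4375, -0.3556]), array([ 0.4915, -0.3569]), array([ 0.4907, -0.4354]), array([ 0.4354, -0.4341])] [ 0.463775 -0.3955  ]
rim [ 0.4254 -0.3432] [ 0.5058 -0.345 ] post [ 0.466  -0.3288]
```

Run:
```python
from h import *
x,y=.4643,-.4003
manip.move_l([x,y,.065],max_speed=.12); manip.dwell(.2)
s=manip.get_state(); print(s["tcp_pos"])
print(manip.move_l([x,y,.0500],max_speed=.04,until_force=6))
s=manip.get_state(); print(s["clock"],s["tcp_pos"],s["ft_force"])
manip.ungrasp()
s=manip.get_state(); print(s["clock"],s["tcp_pos"],s["ft_force"],s["opening"])
manip.move_l([x,y,.13],max_speed=.15); manip.dwell(.2)
im=manip.get_image("wrist"); cv2.imwrite("pics/w3.png",cv2.resize(im["pixels"],(800,600)))
s=manip.get_state(); print(s["clock"],s["tcp_pos"],s["ft_force"])
import pickle; pickle.dump(im,open("w3.pkl","wb"))
```

```text
[ 0.46462847 -0.40059195  0.06582732]
True
7.6083 [ 0.46419082 -0.40071629  0.05065115] [-1.30121127 -0.59970776 10.74145411]
8.025 [ 0.46384893 -0.40004997  0.05017535] [0.24460057 0.29592917 0.47133927] 0.9963208394866946
8.9583 [ 0.46400832 -0.39999015  0.12908188] [-0.0487554   0.0934292  -0.47965223]
```

View pics/w3.png

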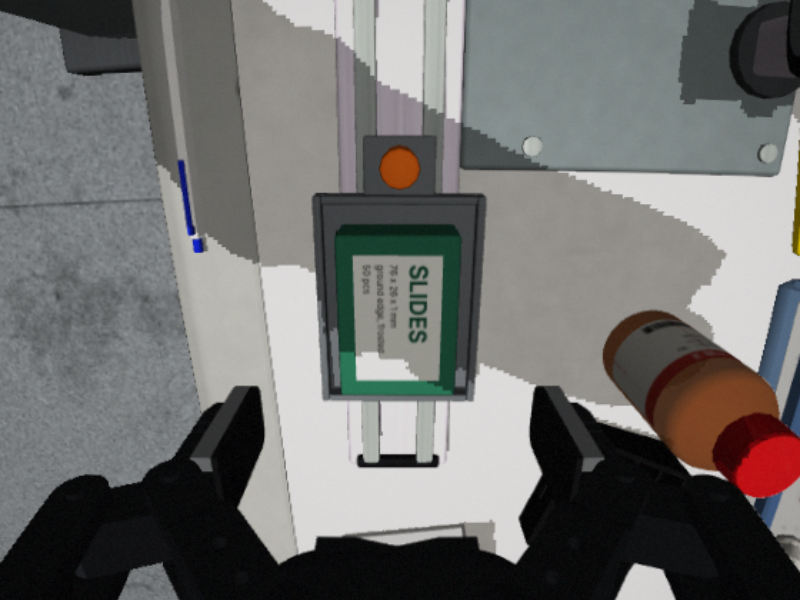

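The box lies flat and square inside the tray, with its top corners at about (338,235) to (458,393) and the tray rim all round it; the post is at (399,168). Next I slide the tray home.

Run:
```python
from h import *
import pickle
im=pickle.load(open("w3.pkl","rb")); p=at_z(im,399.5*.7-.5,168*.7-.5,.067); print("post",p)
px,py=.4657,(p[1]-.329)/2
manip.movep([px,py,.12],down(np.radians(-1.5)))
manip.move_l([px,py,.057],max_speed=.1)
manip.gripper_close(40)
s=manip.get_state(); print(s["clock"],s["tcp_pos"],s["opening"],s["ft_force"])
d=.123+.010
r=manip.move_l([px+.026*d,py+d,.057],max_speed=.07,until_force=14)
s=manip.get_state(); print(r,s["clock"],s["tcp_pos"],s["ft_force"])
manip.dwell(.2)
s=manip.get_state(); print(s["tcp_pos"],s["ft_force"])
```

```text
post [ 0.46580139 -0.32993739  0.067     ]
10.775 [ 0.46664781 -0.32954555  0.05736934] 0.1742489904276019 [ 6.34472575 -1.11440197  1.10040944]
True 12.4 [ 0.47038417 -0.20399102  0.05731456] [ 0.97157793 -3.68063895  1.23128907]
[ 0.47041188 -0.20395578  0.05730558] [ 1.29467239 -3.54357245  4.36575409]
```

Run:
```python
from h import *
import pickle
t=manip.get_state()["tcp_pos"]
r=manip.move_l([t[0],t[1]+.006,t[2]],max_speed=.03,until_force=15)
s=manip.get_state(); print(r,s["clock"],s["tcp_pos"]-t,s["ft_force"])
manip.ungrasp()
manip.move_l([t[0],t[1],.16],max_speed=.15)
s=manip.get_state(); print(s["clock"],s["ft_force"])
# plan ring approach
yaw=np.radians(-1.5); C,S=np.cos(yaw),np.sin(yaw); Rz=np.array([[C,-S,0],[S,C,0],[0,0,1]])
a=np.radians(25); X=Rz@[np.sin(a),0,-np.cos(a)]; Z=Rz@[np.cos(a),0,np.sin(a)]; Y=Rz@[0,1.,0]
c=np.array([.617,-.2800,.13])
for th in (-.45,0,.4):
    for sg in (1,-1):
        z=np.cos(th)*X+np.sin(th)*Y; y=sg*(np.cos(th)*Y-np.sin(th)*X)
        q=quat(np.column_stack([np.cross(y,z),y,z]))
        for d in (0,.12):
            j=manip.inverse_kinematics(c-z*d,q); print(th,sg,d,None if j is None else np.round(j,2))
im=manip.get_image("top"); pickle.dump(im,open("t2.pkl","wb"))
cv2.imwrite("pics/t2.png",cv2.resize(im["pixels"][140:260,250:410],None,fx=5,fy=5,interpolation=cv2.INTER_CUBIC))
```

```text
True 12.8083 [-6.57893173e-06  4.87195594e-06  4.12646790e-05] [ 2.80702677 -5.35057433  1.0687741 ]
14.325 [-0.93576977 -0.3711617  -0.37224192]
-0.45 1 0 [ 0.47  0.44 -0.4   2.08  1.36  0.57  0.43]
-0.45 1 0.12 [ 0.52  0.22 -0.53  2.12  1.04  0.66  0.67]
-0.45 -1 0 [-0.3   0.47  0.56  2.13  0.88  0.2  -2.38]
-0.45 -1 0.12 [ 0.07  0.18 -0.03  2.15  0.93  0.57 -2.4 ]
0 1 0 [ 1.02  0.53 -0.78  1.96  0.56  0.41  1.46]
0 1 0.12 [ 1.15  0.3  -0.83  1.97  0.13  0.55  1.84]
0 -1 0 [ 0.57  0.43 -0.2   1.99 -0.22  0.33 -1.  ]
0 -1 0.12 [ 0.67  0.22 -0.26  2.   -0.22  0.54 -1.  ]
0.4 1 0 [ 1.31  0.81 -1.05  1.79  0.19  0.68  2.01]
0.4 1 0.12 [ 1.37  0.59 -0.94  1.74 -0.12  0.87  2.26]
0.4 -1 0 [ 0.85  0.57 -0.35  1.81 -0.59  0.72 -0.5 ]
0.4 -1 0.12 [ 0.91  0.44 -0.28  1.77 -0.58  0.94 -0.51]
```

View pics/t2.png

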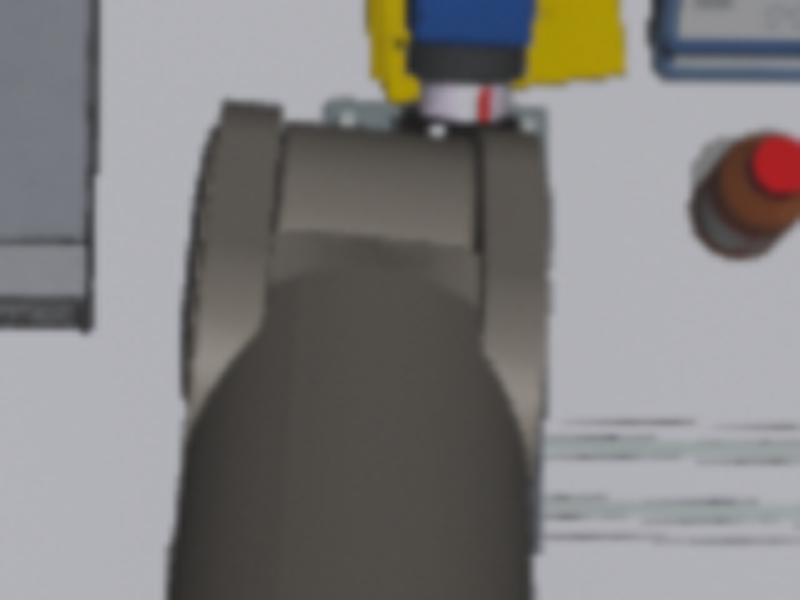

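The arm hides the tray in this view; only the rear red mark (485,105) and the top of the pointer (437,130) show. The second push moved the tray no further, so it is at the stop. I'll look at the ring from the wrist camera.

```bash
cat >> h.py <<'E'
yaw=np.radians(-1.5); C,S=np.cos(yaw),np.sin(yaw); Rz=np.array([[C,-S,0],[S,C,0],[0,0,1]])
a=np.radians(25); X=Rz@[np.sin(a),0,-np.cos(a)]; Z=Rz@[np.cos(a),0,np.sin(a)]; Y=Rz@[0,1.,0]
def ringpose(c,th,d=0,sg=-1):
    z=np.cos(th)*X+np.sin(th)*Y; y=sg*(np.cos(th)*Y-np.sin(th)*X)
    return c-z*d, quat(np.column_stack([np.cross(y,z),y,z]))
E
python3 - <<'E'
from h import *
import pickle
t=manip.get_state()["tcp_pos"]
c=np.array([.617,-.2800,.13])
manip.move_l([t[0],t[1],.24],max_speed=.2)
p,q=ringpose(c,0,.13); manip.movep(p,q); manip.dwell(.2)
s=manip.get_state(); print(s["clock"],s["tcp_pos"],s["joint_positions"].round(2))
for th in (-.5,-.3,-.15,0,.2,.4,.6,.75):
    j=manip.inverse_kinematics(*ringpose(c,th)); print(th,None if j is None else np.round(j,2))
im=manip.get_image("wrist"); pickle.dump(im,open("w4.pkl","wb"))
print(proj(im,c),proj(im,c-.028*X))
cv2.imwrite("pics/w4.png",cv2.resize(im["pixels"],(800,600),interpolation=cv2.INTER_CUBIC))
im=manip.get_image("top"); pickle.dump(im,open("t3.pkl","wb"))
E
```

```text
16.2333 [ 0.56211347 -0.27823054  0.24769679] [ 0.69  0.2  -0.28  2.   -0.21  0.56 -1.01]
-0.5 [-0.42  0.52  0.68  2.13  0.88  0.19 -2.44]
-0.3 [-0.06  0.42  0.35  2.1   0.38  0.18 -1.79]
-0.15 [ 0.35  0.4  -0.03  2.04  0.14  0.24 -1.44]
0 [ 0.62  0.43 -0.26  1.99 -0.14  0.33 -1.07]
0.2 [ 0.79  0.5  -0.36  1.91 -0.43  0.51 -0.71]
0.4 [ 0.85  0.57 -0.35  1.81 -0.59  0.72 -0.5 ]
0.6 [ 0.92  0.68 -0.39  1.71 -0.63  0.92 -0.43]
0.75 [ 0.96  0.76 -0.41  1.63 -0.64  1.07 -0.4 ]
[277.28477517 200.07774564] [277.21934117 212.1169428 ]
```

View pics/w4.png

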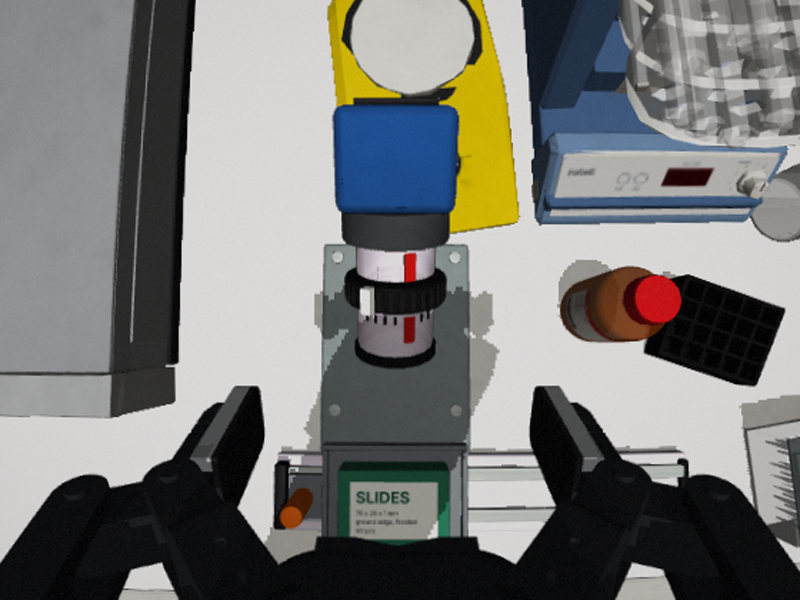

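The ring spans u 345–446 at v about 293, the pointer is at (367,300), and the red marks are at (410,267) and (410,330). The tray is at home with its post near the rail's left stop. I'll check my lens model against these points.

Run:
```python
from h import *
import pickle
from scipy.optimize import least_squares
im=pickle.load(open("w4.pkl","rb")); t3=pickle.load(open("t3.pkl","rb"))
print("cam",np.round(im["pose"],3)[:3,3])
def pt(c,r,th,z): return c+z*Z+r*(-np.cos(th)*X-np.sin(th)*Y)
# sign: positive about z takes -X towards -Y
V=lambda c,r,th,z: proj(im,pt(c,r,th,z))*10/7
c=np.array([.617,-.28,.13])
for n,r,th,z in [("rear mark back",22,.35,26),("rear mark front",22,.35,8),("front mark back",22,.35,-8),("front mark front",22,.35,-34),("ring back",28,0,7),("ring front",28,0,-7),("ring L",28,-1.57,0),("ring R",28,1.57,0)]+[("ptr%.2f"%t,32,t,0) for t in (-.3,-.4,-.45,-.5,-.6)]:
    print(n,V(c,r/1e3,th,z/1e3).round(1))
```

```text
cam [ 0.585 -0.279  0.395]
rear mark back [411.1 249.5]
rear mark front [410.7 283.6]
front mark back [410.4 312.5]
front mark front [409.8 357. ]
ring back [396.  289.9]
ring front [396.  315.9]
ring L [346.3 285.8]
ring R [445.9 285.9]
ptr-0.30 [377.1 304.8]
ptr-0.40 [371.3 304. ]
ptr-0.45 [368.4 303.5]
ptr-0.50 [365.7 303. ]
ptr-0.60 [360.6 301.9]
```

Run:
```python
from h import *
import pickle
im=pickle.load(open("w4.pkl","rb"))["pixels"]
cv2.imwrite("pics/w4c.png",cv2.resize(im[160:265,210:345],None,fx=5.5,fy=5.5,interpolation=cv2.INTER_CUBIC))
```

```text
(no output)
```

View pics/w4c.png

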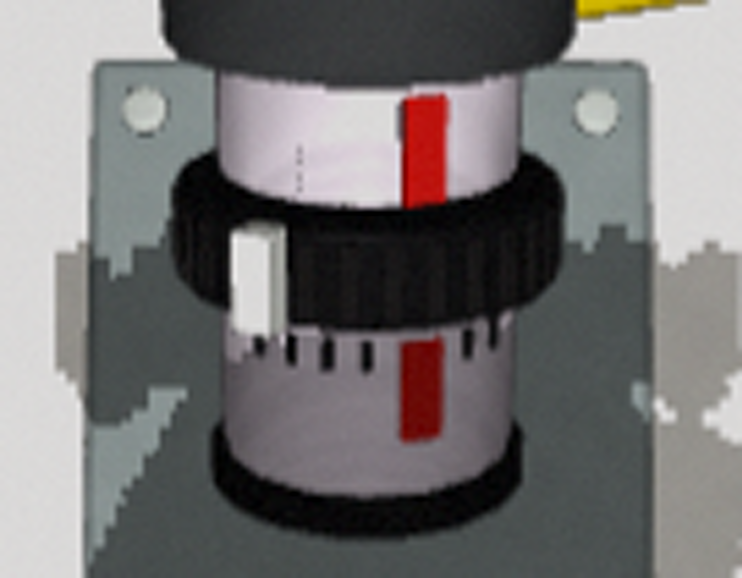

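The model fits to about 0.5 mm. The pointer's outer face is at crop (250,282), which puts the ring at about −0.50 rad, and the red marks at crop (425,150) and (421,390) agree with +0.35. I'll turn it in two grips, starting with +0.5.

```bash
cat >> h.py <<'E'
c0=np.array([.6175,-.2797,.13])
def turn(th0,th1,d=.13):
    def log(n):
        s=manip.get_state(); print(n,round(s["clock"],2),s["tcp_pos"].round(4),s["ft_force"].round(1),s["moment"].round(2),round(s["opening"],3))
    p,q=ringpose(c0,th0,.06); manip.move_l(p,q,max_speed=.12) 
    p,q=ringpose(c0,th0); r=manip.move_l(p,q,max_speed=.06,until_force=8); log("in %s"%r)
    if r: return
    manip.gripper_close(30); log("grip")
    n=max(1,int(np.ceil(abs(th1-th0)/.1)))
    for th in np.linspace(th0,th1,n+1)[1:]: manip.movep(*ringpose(c0,th))
    manip.dwell(.3); log("turned")
    manip.ungrasp(); log("open")
    p,q=ringpose(c0,th1,d); manip.move_l(p,q,max_speed=.12)
    p,q=ringpose(c0,0,d); manip.movep(p,q); manip.dwell(.3); log("out")
def measure(): # pointer angle from wrist picture: white blob on the black ring
    im=manip.get_image("wrist"); return im
E
python3 - <<'E'
from h import *
import pickle
turn(0,.5)
im=manip.get_image("wrist"); pickle.dump(im,open("w5.pkl","wb"))
pt=lambda r,th,z: proj(im,c0+z*Z+r*(-np.cos(th)*X-np.sin(th)*Y))
# white along arc of the pointer's outer face, r=32mm
for th in np.arange(-.6,.62,.04):
    v=[im["pixels"][int(round(p[1])),int(round(p[0]))].min() for p in (pt(.032,th,z) for z in (-.004,-.002,0,.002,.004))]
    print(round(th,2),int(np.mean(v)),end="; ")
E
```

```text
in False 18.22 [ 0.6175 -0.2798  0.1304] [-0.7 -0.2  0.5] [-0.01  0.47  0.03] 1.002
grip 18.6 [ 0.6175 -0.2789  0.1304] [-4.3  5.5  6.3] [0.96 0.63 0.36] 0.645
turned 20.32 [ 0.6169 -0.2795  0.1306] [-10.4   1.4  13.1] [1.26 1.4  0.71] 0.641
open 20.73 [ 0.6175 -0.2798  0.1299] [ 0.5  0.2 -0.1] [-0.5   0.4  -0.02] 1.003
out 22.85 [ 0.5624 -0.2793  0.2469] [-0.5  0.2  0.4] [-0.02  0.44 -0.03] 1.001
-0.6 14; -0.56 17; -0.52 27; -0.48 13; -0.44 12; -0.4 24; -0.36 20; -0.32 15; -0.28 13; -0.24 18; -0.2 25; -0.16 19; -0.12 51; -0.08 216; -0.04 216; 0.0 216; 0.04 215; 0.08 54; 0.12 17; 0.16 18; 0.2 23; 0.24 13; 0.28 14; 0.32 21; 0.36 19; 0.4 18; 0.44 13; 0.48 29; 0.52 19; 0.56 11; 0.6 14;
```

Run:
```python
from h import *
import pickle
turn(0,.37)
im=manip.get_image("wrist"); pickle.dump(im,open("w6.pkl","wb"))
pt=lambda r,th,z: proj(im,c0+z*Z+r*(-np.cos(th)*X-np.sin(th)*Y))
P=im["pixels"].astype(np.float32)
def prof(r,zs,fn):
    ths=np.arange(.1,.6,.005); w=[]
    for th in ths:
        q=np.array([pt(r,th,z) for z in zs],np.float32)
        w.append(fn(cv2.remap(P,q[:,:1],q[:,1:],cv2.INTER_LINEAR)[:,0]))
    w=np.array(w); w=w-w.min(); h=ths[w>w.max()/2]; return h[0].round(3),h[-1].round(3),(h[0]+h[-1])/2
red=lambda a:(a[:,2]-a[:,1]).mean(); wh=lambda a:a.min(1).mean()
print("ptr",prof(.032,np.linspace(-.004,.004,5),wh)); print("rear",prof(.022,np.linspace(.011,.018,5),red)); print("front",prof(.022,np.linspace(-.02,-.013,5),red))
cv2.imwrite("pics/w6c.png",cv2.resize(im["pixels"][160:420,170:390],(600,709))[:600])
```

```text
in False 24.78 [ 0.6176 -0.2798  0.1304] [ 0.2  0.5 -0.2] [0.06 0.38 0.07] 1.001
grip 25.17 [ 0.6175 -0.2789  0.1304] [-4.5  5.7  6.6] [0.96 0.69 0.36] 0.643
turned 26.62 [ 0.617  -0.2793  0.1306] [-10.1   2.9  13.3] [1.34 1.24 0.61] 0.639
open 27.04 [ 0.6175 -0.2798  0.13  ] [-0.5 -0.1 -0.1] [-0.33  0.45  0.03] 0.999
out 29.07 [ 0.5623 -0.2793  0.247 ] [-0.8 -1.2 -1.2] [-0.01  0.42  0.  ] 1.005
ptr (np.float64(0.215), np.float64(0.44), np.float64(0.3275000000000002))
rear (np.float64(0.205), np.float64(0.475), np.float64(0.3400000000000002))
front (np.float64(0.2), np.float64(0.465), np.float64(0.3325000000000002))
```

View pics/w6c.png

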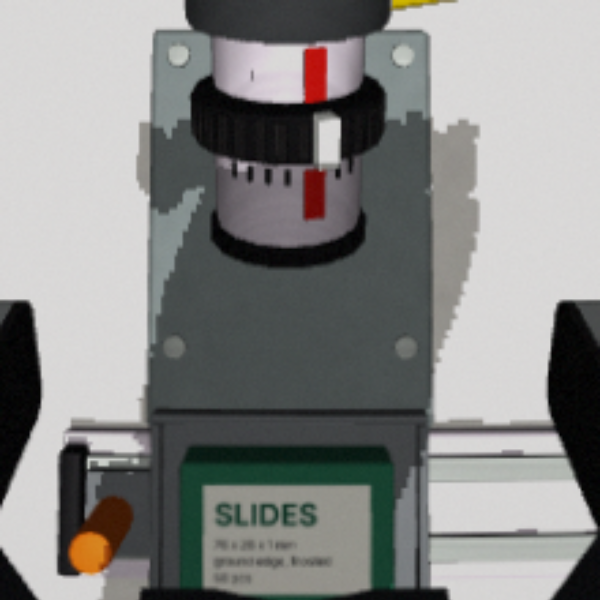

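Run:
```python
from h import *
import pickle
im=pickle.load(open("w6.pkl","rb"))
print("post",at_z(im,170+90.5/2.727-.5,160+552.5/2.727-.5,.067))
# tray far-left/right rim corners at z=.029
print("rim",at_z(im,170+153/2.727-.5,160+413/2.727-.5,.029),at_z(im,170+430/2.727-.5,160+413/2.727-.5,.029))
print(proj(im,[.470,-.204,.067]))
```

```text
post [ 0.47011976 -0.20515512  0.067     ]
rim [ 0.51060171 -0.22211582  0.029     ] [ 0.50768678 -0.33149789  0.029     ]
[201.49599285 362.24355341]
```

The post sits at y −0.205, where the stop held it, and the tray is centred under the lens. The pointer agrees with the red marks to about 0.01 rad, and the gripper is clear of everything.

```bash
python3 -c "
from cell import manip
print(manip.close_job())"
```

```text
the job is handed in; nothing more can be done
None
```

Job handed in at about 29 s of the 64 s: the green box lies flat in the tray, the tray is home against the stop, and the ring's pointer is within about 0.01 rad of the red marks by the wrist camera; I never steered near the bottle, beaker or pen, but did not check their positions at the end.

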